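Lift the steamed egg with the tongs and let it drip over the bowl

TASK

Pick up the kitchen tongs from the counter and with them lift the egg (not a potato) out of its seat in the steaming rack, squeezing it gently and never touching it with the robot's own fingers. Finish while holding: keep the egg still in the tongs over the middle of the large steel bowl, well clear above its rim, so that it drips into the bowl; do not put it down or let go. Leave the potatoes, the steel bowl and the little salt bowl where they are.

Things in the scene. Friction and masses are not known exactly. Their poses are not given: they have to be found in the camera images.
- tongs_grip (a point): Where to grip the kitchen tongs (steel arms, black nylon heads, 265 mm long with the pull ring, 0.13 kg): midway between the arms, 15 mm above the counter. They lie on edge, arms side by side, and close level when squeezed from above across both arms. x: from pivot to heads, y: closing line, z up. Pivot 105 mm behind, heads' middle 105 mm ahead, front ends 121 mm ahead.
- tongs_heads (a point): Midway between the heads, 15 mm above their underside, where the egg's girth belongs; axes as tongs_grip. Heads: 30 mm high, 35 mm long shallow V jaws; gap between them 73 mm open, outer width 94 mm; the gap shrinks 2 mm for each 1 mm the width at the grip shrinks.
- egg_center (a point): Centre of the egg (brown shell, oval, 44 mm across, 58 mm high, 60 g), 29 mm above its lower end and 55 mm above the counter; it is 44 mm wide here. It stands blunt end down in one of the rack's seats. The shell cracks if a head presses with more than 20 N.
- tongs_left: Left arm of the tongs with its head; origin at the pivot, on the underside. Each arm is an upright strip 4 mm thick, 24 mm high (3 to 27 mm above the counter when lying), spreading 0.14 rad from the middle line when open.
- tongs_right: Right arm, the mirror image of the left. Each head presses the egg with about half of what a finger presses beyond the 7 N of the spring.
- tongs: The tongs; origin under the grip point, axes as tongs_grip. Outer width over the arms at the grip: 48 mm open, about 28 mm closed on the egg, 15 mm fully closed. A spring opens them: 6 N per finger starts closing, 7 N on the egg; they open by themselves as the fingers open and stay in the fingers while the width is 45 mm or less.
- egg: the egg; origin at its bottom
- rack: Steaming rack of bent sheet steel, fixed: 96 mm deep (x, away from the robot), 250 mm long (y), top 34 mm above the counter, three 30 mm seats at y = -80, 0, +80 mm. Origin under its middle, on the counter. One seat holds the egg, the others a potato each; which is which varies.
- potato1_center (a point): centre of a peeled potato, round and slightly flat, 50 mm across, 46 mm high, in another seat of the rack, 52 mm above the counter
- potato2_center (a point): centre of the other peeled potato, 50 mm across, 46 mm high, in another seat of the rack
- bowl_rim (a point): middle of the mouth of the large stainless steel bowl, 190 mm across at the rim, 80 mm high, 0.4 kg, standing loose on the counter on the other side from the rack
- bowl: the large steel bowl; origin under its middle, on the counter
- salt_bowl: small black bowl of salt, 74 mm across, 34 mm high, standing between rack and bowl; origin at its underside
There are look-alikes about, which are no part of the job. What is shaped like the bowl but green or orange is not meant.

How it is judged:
On the way, in this order (a step that is already met when the one before it is completed fails the run):
1. the tongs are in the gripper and lifted clear of the counter (height (world z) of tongs_heads above 0.03 m and contact force between the fingers and tongs above 1 N), for 0.2 s.
2. the egg is lifted out of its seat between the heads of the tongs (height (world z) of egg_center above 0.085 m and contact force between egg and tongs_left above 0.3 N and contact force between egg and tongs_right above 0.3 N), for 0.2 s.
At the end, for the whole second after the job is handed in: Egg still, pinched by both heads of the tongs in the fingers; its centre within 50 mm of the bowl's middle from above and 125 mm or more above the counter; egg and tongs clear of the bowl; potatoes moved under 20 mm, bowl under 30 mm (horizontal distance between egg_center and bowl_rim below 0.05 m and height (world z) of egg_center above 0.125 m and contact force between egg and tongs_left above 0.3 N and contact force between egg and tongs_right above 0.3 N and contact force between the fingers and tongs above 1 N and contact force between each of tongs, egg and bowl below 0.1 N and linear speed of egg below 0.04 m/s and distance of each of potato1_center, potato2_center from where it was at the start of the episode below 0.02 m and distance of bowl from where it was at the start of the episode below 0.03 m); the arm keeps its last pose, push and grip.
It fails at once if the egg is touched by the gripper or the arm (contact force between any of the fingers, the arm and egg above 0.3 N).
It fails at once if the egg is squeezed with more than 20 N (the shell cracks) (contact force between any of tongs_left, tongs_right and egg above 20 N).
It fails at once if a potato is pushed out of its place (distance of any of potato1_center, potato2_center from where it was at the start of the episode above 0.02 m).
It fails at once if the steel bowl or the salt bowl is pushed more than 30 mm (distance of any of bowl, salt_bowl from where it was at the start of the episode above 0.03 m).
It also fails if it takes over 48 s, if anything falls off the work surface, if the arm or the gripper's body presses on something with over 40 N, if the wrist force passes 120 N, or if a joint passes its speed limit or range.

ROBOT

A 6-joint arm with a two-finger parallel gripper is mounted at the origin on the work surface. World frame = base frame: x ahead of the robot, y to its left, z up, the work surface at z = 0. Lengths are in m, angles in rad, forces in N, time in s.
With the tool pointing down it reaches from about 0.25 to 0.775 m from the base axis. Payload 4 kg.
Tool frame: the origin (TCP) lies between the finger pads; the fingertips stand arm.tip_reach ahead of it and the grasp point (between the pads) lies 8 mm behind it (arm.tip_reach is the distance from the TCP to the fingertips, in m); z points along the fingers, y is the line along which they close (so a half turn about z gives the same grasp; the last joint's range is limited). The gripper opens to 94 mm and grips with 3 to 60 N. Pads are 16 mm wide; open, the fingers measure 119 mm over their backs; the gripper's body (75 mm by 177 mm) begins 78 mm behind the grasp point.
Start: joints at [1.037, 0.087, 1.371, -0, 1.684, -0.103], TCP at [0.23, 0.5, 0.217] pointing down, gripper open.
Joint ranges: [-3.1, 3.1], [-0.76, 2.03], [0.27, 2.55], [-1.08, 4.22], [0.17, 2.65], [-2.57, 2.57]. Speed limits (rad/s): [2.79, 2.79, 3.14, 3.14, 3.14, 3.14].

INTERFACE

Orientations are given as a rotation vector (axis times angle).
In Python, from cell import arm gives the robot as it stands.
- The arm moves only by the tool carry_out, never from a script. Its argument "commands" is one flat list of numbers, 5 for each row, row after row: the closure, from -1 (fully open) to 1 (shut), then the shift along the world's x, y, z in m, then the turn about the world's z in degrees. A call has 1 to 8 rows; each row shifts and turns the commanded pose from where the row before left it; what a row does not reach is not made up. A row lasts 1/8 s, in which the tool goes at most 62.5 mm and 10.7 degrees, less where a joint would pass 70% of its speed; a pose out of reach is approached as far as the arm can. A call is refused whole if a number of a shift passes 0.0625 or a number of a turn 10.7, either way. A call with a gripper value outside its range is refused whole. The fingers move at their own pace and stop on an object; "grip_force" is the grip in N (left out, the last holds). Time passes only in rows, so rows that do not move let the fingers close. It gives the time, the measured TCP pose, the force, the opening and the grip force at its end, in the units of the state.
- arm.get_state(): the state, without advancing time (a new reading comes with each control period).
- arm.capture(name): name is "scene" or "top"; returns a dict with "image" (400x640x3 uint8, red, green, blue), "fx", "fy", "cx", "cy" (pixels), "dist" ([k1, k2, p1, p2, k3] as OpenCV has them; the pictures are not rectified), "pose" (4x4, takes a point from camera to world coordinates). Camera axes: x right, y down, z forward; pixel columns grow to the right and rows downward; lengths in m; the calibration is good to about 2 mm. A picture is of the moment at which its call begins. There is no depth.
- arm.job_done(): hands the job in; it is judged then, once.
The state is a dict: "clock": time; "joint_positions": joint angles; "dq": joint speeds; "joint_torque": joint torques, N m; "eef_pos": TCP position; "tool_rot": TCP orientation; "wrist_force": force on the tool from outside, world axes, zero at the start; "wrist_torque": the same for the moment, N m; "width": finger opening in m; "grip_force": force on a finger pad.
Only numpy, scipy, OpenCV 4.12 (cv2) and the standard library are available. Lean on these libraries where they do the work, as an engineer would, in place of code of your own. Each camera call takes 0.05 s, during which the arm holds its last target. There are 200 camera calls.

## Working session

There is one attempt and no reset: what is moved stays moved. The work goes in short steps, Python scripts to look and compute and a tool call to move; the robot and the scene stay as the last step left them, time stands still between calls to the robot, and variables do not carry over. Pictures are saved under pics/ and viewed, at most 10 in all, crops included, and the job is handed in when it is done.

Besides the shell and the picture viewer there is one more tool, called after ">>>" as name(argument=value, ...), one argument or row to a line, values as JSON. carry_out: Moves the arm, as the interface text tells. Its arguments: {"type":"object","properties":{"commands":{"type":"array"},"grip_force":{"type":"number"}},"required":["commands"]}

```bash
mkdir -p pics; ls; cat > h.py <<'E'
import numpy as np, cv2
from cell import arm
def cap(n):
    c=arm.capture(n); c["K"]=np.array([[c["fx"],0,c["cx"]],[0,c["fy"],c["cy"]],[0,0,1.]]); return c
def ray(c,uv):
    p=cv2.undistortPoints(np.array([[uv]],float),c["K"],np.array(c["dist"],float))[0,0]
    P=np.array(c["pose"]); return P[:3,3],P[:3,:3]@np.array([p[0],p[1],1])
def plane(c,uv,z):
    o,d=ray(c,uv); return (o+d*(z-o[2])/d[2]).round(4)
def save(c,n): cv2.imwrite("pics/"+n,c["image"][:,:,::-1])
E
python3 - <<'E'
from h import *
for n in("scene","top"):
    c=cap(n); save(c,n+"0.png"); print(n,np.array(c["pose"]).round(3).tolist(),c["fx"])
print(arm.get_state(),arm.tip_reach)
E
```

```text
pics
scene [[0.399, 0.527, -0.75, 1.263], [0.917, -0.233, 0.323, -0.395], [-0.005, -0.817, -0.577, 0.714], [0.0, 0.0, 0.0, 1.0]] 383.93098700150347
top [[0.023, -0.99, 0.139, 0.295], [-0.999, -0.02, 0.025, -0.049], [-0.022, -0.14, -0.99, 1.204], [0.0, 0.0, 0.0, 1.0]] 510.071730650975
{'clock': 0.1, 'joint_positions': array([ 1.03692638e+00,  8.78932590e-02,  1.37205681e+00, -1.40982467e-05,
        1.68361656e+00, -1.03095147e-01]), 'dq': array([ 0.00143156, -0.00072078, -0.00282315, -0.00085502, -0.00156715,
        0.00101654]), 'joint_torque': array([ 1.62701243e-03, -3.41249979e+01, -3.03301978e+01,  7.19005382e-02,
        3.04327975e-02, -1.05145020e-04]), 'eef_pos': array([0.22943544, 0.4993498 , 0.21543806]), 'tool_rot': array([-6.71312552e-01, -3.06840927e+00,  2.95110172e-03]), 'wrist_force': array([ 0.24402613,  0.00958483, -0.12839276]), 'wrist_torque': array([ 0.03035226, -0.03948394,  0.00241429]), 'grip_force': 0.0, 'width': 0.09390939695958127} 0.011
```

View pics/scene0.png

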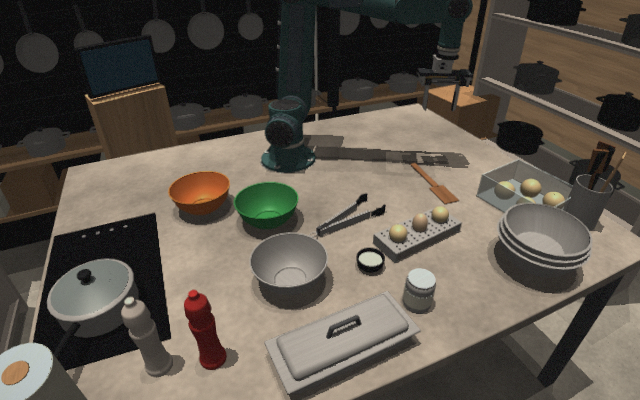

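View pics/top0.png

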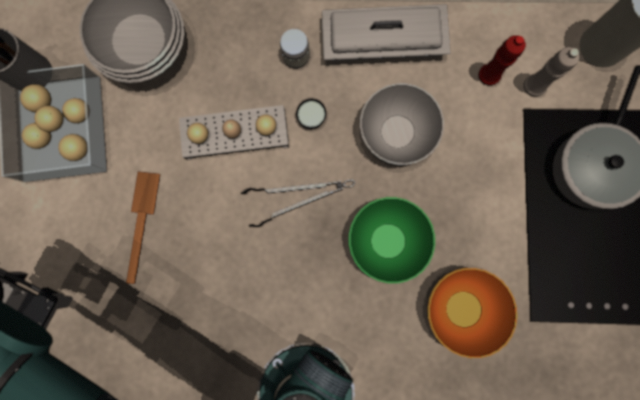

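The top view has three candidates in the rack, at (197,132), (232,129) and (265,125). The middle one is browner and smaller, so it fits the egg. The grey bowl at (400,125) is the steel one; the green and orange bowls and the nested stack at (135,40) are look-alikes. The tongs' pivot is near (348,184) and the heads are near (250,190) and (257,225). I'll confirm with a crop and measure.

```bash
python3 - <<'E'
from h import *
c=cap("top"); im=c["image"]
crop=im[85:240,170:370][:,:,::-1]
cv2.imwrite("pics/crop1.png",cv2.resize(crop,None,fx=3.9,fy=3.9,interpolation=cv2.INTER_CUBIC))
hsv=cv2.cvtColor(im,cv2.COLOR_RGB2HSV)
for u,v in((197,132),(232,129),(265,125)): print("obj",(u,v),np.median(im[v-4:v+5,u-4:u+5].reshape(-1,3),0),plane(c,(u,v),.054))
s=cap("scene");
for u,v in((398,233),(420,222),(440,214)): print("sc",(u,v),np.median(s["image"][v-2:v+3,u-2:u+3].reshape(-1,3),0),plane(s,(u,v),.054))
# yellow/brown blobs
m=((hsv[:,:,1]>75)&(hsv[:,:,2]>60)).astype(np.uint8); m[:,:175]=0;m[:,300:]=0;m[160:]=0;m[:100]=0
n,l,st,ce=cv2.connectedComponentsWithStats(m)
for i in range(1,n):
    if st[i,4]>60: print(st[i],ce[i].round(1),plane(c,ce[i],.054))
# heads dark
d=(im.max(2)<55).astype(np.uint8); d[:, :235]=0;d[:,270:]=0;d[:180]=0;d[235:]=0
n,l,st,ce=cv2.connectedComponentsWithStats(d)
for i in range(1,n):
    if st[i,4]>10: print("head",st[i],ce[i].round(1),plane(c,ce[i],.025))
for p in((348,184),(400,125),(311,113),(182,115),(285,107),(288,146),(185,158)): print(p,plane(c,p,.02),plane(c,p,.08))
E
```

```text
obj (197, 132) [167. 164. 113.] [0.5849 0.2672 0.054 ]
obj (232, 129) [157. 126.  95.] [0.5935 0.1859 0.054 ]
obj (265, 125) [167. 163. 112.] [0.6045 0.1094 0.054 ]
sc (398, 233) [186. 161. 116.] [0.613  0.1029 0.054 ]
sc (420, 222) [142. 119.  93.] [0.5973 0.1855 0.054 ]
sc (440, 214) [183. 158. 113.] [0.5898 0.2606 0.054 ]
[256 115  20  21 302] [265.4 124.7] [0.6052 0.1086 0.054 ]
[223 120  18  18 234] [231.3 128.6] [0.5943 0.1877 0.054 ]
[187 123  21  21 314] [197.2 132.9] [0.5829 0.2665 0.054 ]
head [243 189   9   5  18] [246.3 190.7] [0.4534 0.1513 0.025 ]
(348, 184) [ 0.4748 -0.0864  0.02  ] [ 0.4657 -0.0845  0.08  ]
(400, 125) [ 0.6191 -0.2077  0.02  ] [ 0.6027 -0.1997  0.08  ]
(311, 113) [0.6451 0.0047 0.02  ] [0.6273 0.002  0.08  ]
(182, 115) [0.6347 0.3151 0.02  ] [0.6175 0.2966 0.08  ]
(285, 107) [0.6589 0.0676 0.02  ] [0.6404 0.0617 0.08  ]
(288, 146) [0.5633 0.0574 0.02  ] [0.5497 0.052  0.08  ]
(185, 158) [0.5296 0.3016 0.02  ] [0.5177 0.2838 0.08  ]
```

View pics/crop1.png

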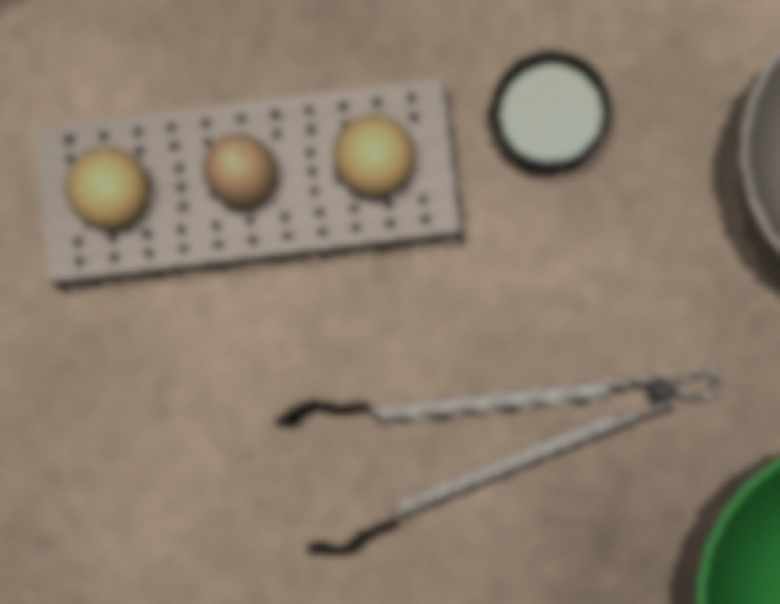

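The crop shows the egg, brown and oval, at crop (240,172), between two yellow potatoes at (108,188) and (374,156). The tongs' pivot is at crop (660,390), and the front ends are at (283,422) and (313,548).

```bash
python3 - <<'E'
from h import *
c=cap("top")
f=lambda u,v,z: plane(c,(170+u/3.9-.4,85+v/3.9-.4),z)[:2]
p=f(660,390,.027); a=f(283,422,.027); b=f(313,548,.027); m=(a+b)/2
x=(m-p)/np.linalg.norm(m-p); print(p,a,b,np.linalg.norm(m-p),np.degrees(np.arctan2(x[1],x[0])))
# arm midpoints about 105 mm along: mid between arms at crop
q1=f(505,400,.027);q2=f(530,459,.027);print("grip",p+.105*x,m-.121*x,"mids",q1,q2,(q1+q2)/2)
# bowl: rim ellipse by darker/brighter grey -> extreme points
for r in ((361,125),(441,125),(400,86),(400,165)): print(plane(c,r,.08))
E
```

```text
[ 0.4719 -0.0649] [0.448  0.1604] [0.373  0.1392] 0.22330707557083812 105.95949340436307
grip [0.44302944 0.03605291] [0.44376988 0.03346378] mids [0.464  0.0277] [0.4288 0.0118] [0.4464  0.01975]
[ 0.6012 -0.1118  0.08  ]
[ 0.6042 -0.2916  0.08  ]
[ 0.6941 -0.1995  0.08  ]
[ 0.5109 -0.1998  0.08  ]
```

>>> carry_out(
  commands=[-1,0.018,-0.039,0,-4.1,-1,0.018,-0.039,0,-4.1,-1,0.018,-0.039,0,-4.1,-1,0.018,-0.039,0,-4.1,-1,0.018,-0.039,0,-4.1,-1,0.018,-0.039,0,-4.1,-1,0.018,-0.039,0,-4.1,-1,0.018,-0.039,0,-4.1],
)

```text
clock: 1.25
eef_pos: [0.374, 0.1864, 0.2166]
tool_rot: [1.514, 2.752, 0.001]
wrist_force: [0.2, -0.2, 0.2]
width: 0.0936
grip_force: 0.0
```

>>> carry_out(
  commands=[-1,0.018,-0.039,-0.02,-4.1,-1,0.018,-0.039,-0.02,-4.1,-1,0.018,-0.039,-0.02,-4.1,-1,0.016,-0.036,-0.02,-4.1,-1,0,0,0,0,-1,0,0,0,0],
)

```text
clock: 2.0
eef_pos: [0.4436, 0.0352, 0.1368]
tool_rot: [-1.887, -2.511, -0.001]
wrist_force: [0.2, 0.4, -0.4]
width: 0.0942
grip_force: 0.0
```

```bash
python3 - <<'E'
from h import *
from scipy.spatial.transform import Rotation as R
s=arm.get_state(); M=R.from_rotvec(s["tool_rot"]).as_matrix(); print(s["clock"],s["eef_pos"],np.degrees(np.arctan2(M[1,1],M[0,1])),s["width"],M[:,2],s["joint_positions"])
c=cap("top"); save(c,"top1.png"); cv2.imwrite("pics/crop2.png",cv2.resize(c["image"][130:290,200:400][:,:,::-1],None,fx=3,fy=3))
c=cap("scene");cv2.imwrite("pics/crop3.png",cv2.resize(c["image"][130:290,260:480][:,:,::-1],None,fx=3.5,fy=3.5))
E
```

```text
2.0 [0.44360675 0.03520449 0.13680911] 16.137410310177863 0.09423156552094304 [ 1.00536097e-04  6.94150680e-04 -9.99999754e-01] [-4.88796440e-02 -1.19918624e-01  1.73339118e+00  6.98872176e-04
  1.52805361e+00 -3.30560519e-01]
```

View pics/crop3.png

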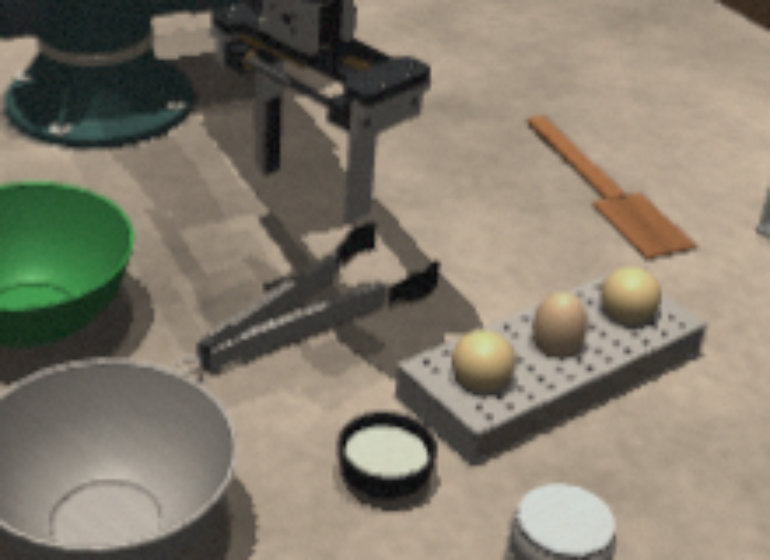

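The fingers hang over the arms of the tongs, one on each side and aligned with them. I'm going down.

>>> carry_out(
  commands=[-1,0,0,-0.025,0,-1,0,0,-0.025,0,-1,0,0,-0.025,0,-1,0,0,-0.025,0,-1,0,0,-0.015,0,-1,0,0,-0.007,0,-1,0,0,0,0,-1,0,0,0,0],
)

```text
clock: 3.1
eef_pos: [0.4445, 0.0348, 0.0155]
tool_rot: [1.887, 2.51, 0.002]
wrist_force: [-0.1, 0.3, -0.3]
width: 0.094
grip_force: 0.0
```

```bash
python3 - <<'E'
from h import *
c=cap("scene");cv2.imwrite("pics/crop4.png",cv2.resize(c["image"][150:290,260:480][:,:,::-1],None,fx=3.5,fy=3.5))
E
```

```text
(no output)
```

View pics/crop4.png

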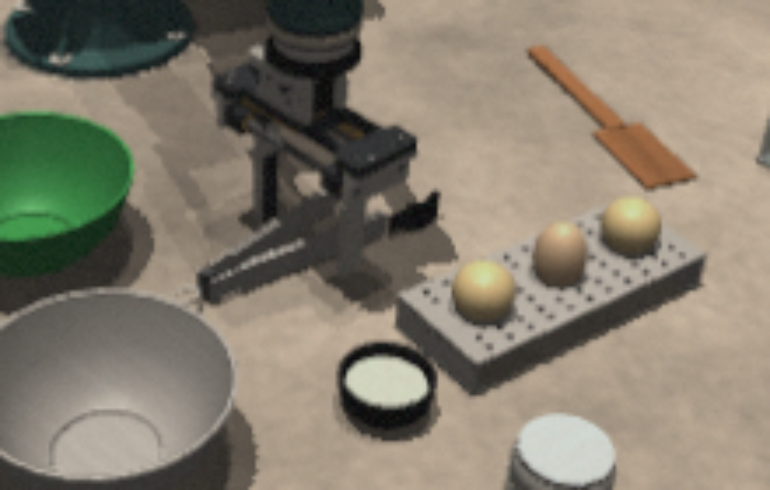

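The fingers straddle both arms: one stands at crop (265,190) and the other at (350,235). I'm closing part way, to about 40 mm.

>>> carry_out(
  commands=[-0.1,0,0,-0.001,0,0.05,0,0,0,0,0.15,0,0,0,0,0.15,0,0,0,0,0.15,0,0,0,0,0.15,0,0,0,0],
  grip_force=24,
)

```text
clock: 3.9
eef_pos: [0.4436, 0.0349, 0.0135]
tool_rot: [-1.888, -2.511, -0.0]
wrist_force: [-0.0, 0.2, 0.7]
width: 0.041
grip_force: 6.0
```

>>> carry_out(
  commands=[0.15,0,0,0.005,0,0.15,0,0,0.01,0,0.15,0,0,0.02,0,0.15,0,0,0.025,0,0.15,0,0,0.025,0,0.15,0,0,0.025,0,0.15,0,0,0.01,0,0.15,0,0,0,0],
)

```text
clock: 4.9
eef_pos: [0.4441, 0.0347, 0.1342]
tool_rot: [1.887, 2.51, 0.002]
wrist_force: [-0.2, -0.2, -2.1]
width: 0.0403
grip_force: 5.6
```

```bash
python3 - <<'E'
from h import *
c=cap("scene");cv2.imwrite("pics/crop5.png",cv2.resize(c["image"][90:290,260:480][:,:,::-1],None,fx=3,fy=3))
E
```

```text
(no output)
```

View pics/crop5.png

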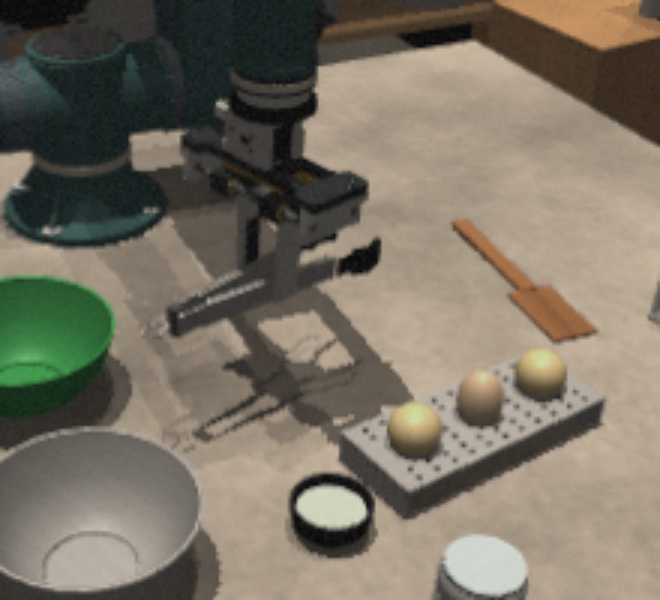

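The tongs are lifted, level, and not slipping. I'm turning them to point away from the robot (8°, the rack's x axis) while moving to above the egg.

>>> carry_out(
  commands=[0.15,0.003,0.009,0,-4,0.15,0.003,0.009,0,-6,0.15,0.003,0.009,0,-7,0.15,0.003,0.009,0,-7,0.15,0.003,0.009,0,-7,0.15,0.003,0.009,0,-7,0.15,0.003,0.009,0,-7,0.15,0.003,0.009,0,-7],
)

```text
clock: 5.95
eef_pos: [0.4668, 0.1069, 0.1317]
tool_rot: [-2.8, -1.423, 0.005]
wrist_force: [0.5, 0.1, -2.0]
width: 0.0402
grip_force: 5.6
```

>>> carry_out(
  commands=[0.15,0.003,0.009,0,-7,0.15,0.003,0.009,0,-7,0.15,0.003,0.009,0,-7,0.15,0.003,0.009,0,-7,0.15,0.003,0.009,0,-7,0.15,0.003,0.009,0,-7,0.15,0.003,0.009,0,-4,0.15,0,0,0,0],
)

```text
clock: 6.95
eef_pos: [0.4879, 0.1699, 0.1318]
tool_rot: [3.133, 0.225, -0.005]
wrist_force: [0.7, -0.5, -0.9]
width: 0.0397
grip_force: 5.6
```

```bash
python3 - <<'E'
from h import *
from scipy.spatial.transform import Rotation as R
s=arm.get_state(); M=R.from_rotvec(s["tool_rot"]).as_matrix(); print(s["eef_pos"],np.degrees(np.arctan2(M[1,1],M[0,1])),s["width"])
c=cap("top"); cv2.imwrite("pics/crop6.png",cv2.resize(c["image"][80:240,160:340][:,:,::-1],None,fx=3.7,fy=3.7,interpolation=cv2.INTER_CUBIC))
E
```

```text
[0.48791836 0.16988988 0.13183189] -81.78799310285319 0.039731346721955905
```

View pics/crop6.png

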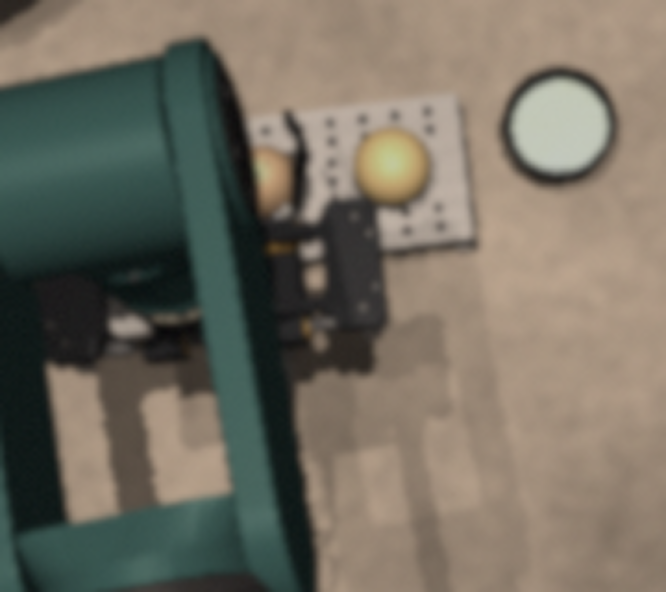

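From the top, the right head is visible at crop (298,150), with its front end at (289,112), beside the egg at (265,180). The arm hides the left head, so I'm checking the scene view too.

```bash
python3 - <<'E'
from h import *
c=cap("top"); f=lambda u,v,z: plane(c,(160+u/3.7-.4,80+v/3.7-.4),z)
print("front end R",f(289,112,.146),"V",f(304,160,.146))
s=cap("scene");cv2.imwrite("pics/crop7.png",cv2.resize(s["image"][140:270,340:480][:,:,::-1],None,fx=5,fy=4.5,interpolation=cv2.INTER_CUBIC))
th=np.radians(8.2); g=np.array([.4879,.1699]); x=np.array([np.cos(th),np.sin(th)]); y=np.array([-x[1],x[0]])
print("pred heads",g+.105*x,"front R",g+.121*x-.035*y)
Pi=np.linalg.inv(np.array(s["pose"]))
for p in ([*(g+.105*x),.1335],[.595,.187,.055],[*(g+.121*x),.1335]):
    q=cv2.projectPoints(np.array([p],float),cv2.Rodrigues(Pi[:3,:3])[0],Pi[:3,3],s["K"],np.array(s["dist"],float))[0].ravel(); print(q,(q-[340,140])*[5,4.5])
E
```

```text
front end R [0.612  0.1568 0.146 ] V [0.5835 0.1468 0.146 ]
pred heads [0.5918265  0.18487604] front R [0.61265494 0.15251593]
[422.77034658 197.59730247] [413.8517329  259.18786112]
[420.02402212 221.13271819] [400.12011061 365.09723184]
[426.96894489 200.4786097 ] [434.84472444 272.15374365]
```

View pics/crop7.png

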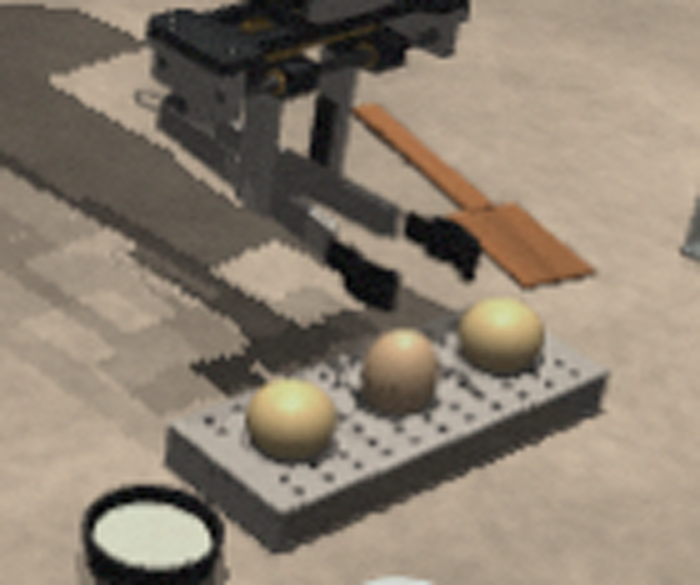

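The heads' middle is at crop (403,259), against a predicted (414,259), and the egg is at (401,372), against (400,365). That agrees within a few mm. I'll apply a small shift of +3/+2 mm and go down over the egg with one look part way.

>>> carry_out(
  commands=[0.15,0.003,0.002,0,0,0.15,0,0,-0.01,0,0.15,0,0,-0.01,0,0.15,0,0,-0.01,0,0.15,0,0,-0.005,0,0.15,0,0,0,0],
)

```text
clock: 7.85
eef_pos: [0.4913, 0.1716, 0.0978]
tool_rot: [3.133, 0.222, -0.002]
wrist_force: [-0.5, 0.7, -0.3]
width: 0.0399
grip_force: 5.6
```

```bash
python3 - <<'E'
from h import *
s=cap("scene");cv2.imwrite("pics/crop8.png",cv2.resize(s["image"][165:265,365:475][:,:,::-1],None,fx=6,fy=6,interpolation=cv2.INTER_CUBIC))
E
```

```text
(no output)
```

View pics/crop8.png

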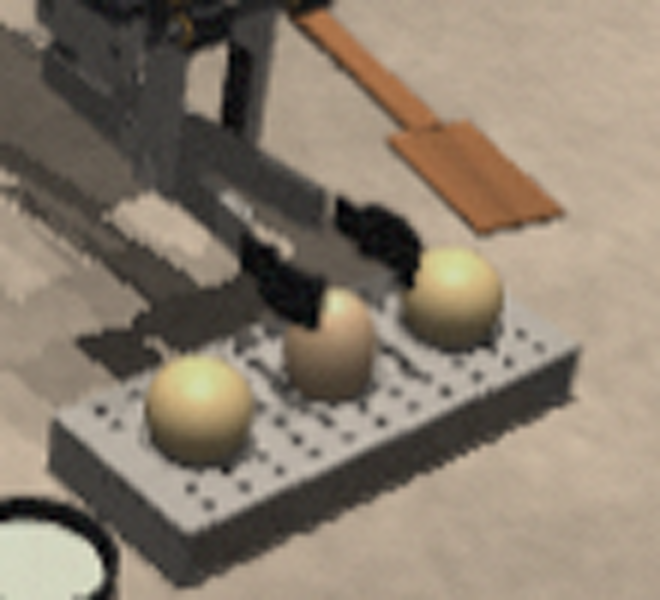

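The heads' front ends are at crop (313,300) and (412,265), and the egg's centre is at (330,345). Stepping back 16 mm from the tips and dropping the heads 44 mm puts them on the egg within about 2 mm. I'll go down slowly, slightly more open.

>>> carry_out(
  commands=[0.11,0.001,0,0,0,0.11,0,0,-0.008,0,0.11,0,0,-0.008,0,0.11,0,0,-0.008,0,0.11,0,0,-0.008,0,0.11,0,0,0,0],
)

```text
clock: 8.65
eef_pos: [0.4919, 0.1716, 0.0653]
tool_rot: [3.133, 0.222, -0.004]
wrist_force: [-0.5, 0.2, -1.4]
width: 0.042
grip_force: 5.5
```

>>> carry_out(
  commands=[0.11,0,0,-0.006,0,0.11,0,0,-0.006,0,0.11,0,0,0,0,0.11,0,0,0,0],
)

```text
clock: 9.15
eef_pos: [0.4928, 0.1718, 0.0546]
tool_rot: [3.134, 0.222, 0.0]
wrist_force: [0.9, 0.1, -1.3]
width: 0.0418
grip_force: 5.5
```

```bash
python3 - <<'E'
from h import *
s=cap("scene");a=cv2.resize(s["image"][165:265,365:475][:,:,::-1],None,fx=6,fy=6,interpolation=cv2.INTER_CUBIC)
cv2.imwrite("pics/crop9.png",a)
E
```

```text
(no output)
```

View pics/crop9.png

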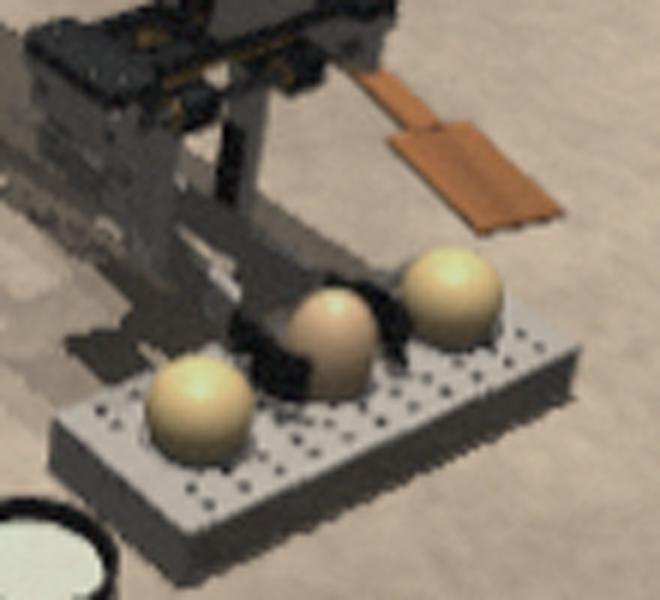

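The egg stands between the heads at crop (332,345) and is still upright. I'm closing slowly at low force.

>>> carry_out(
  commands=[0.15,0,0,0,0,0.19,0,0,0,0,0.23,0,0,0,0,0.27,0,0,0,0,0.31,0,0,0,0,0.34,0,0,0,0,0.37,0,0,0,0,0.37,0,0,0,0],
  grip_force=12,
)

```text
clock: 10.2
eef_pos: [0.4927, 0.172, 0.0546]
tool_rot: [-3.133, -0.223, -0.0]
wrist_force: [-1.5, 0.9, -2.1]
width: 0.0296
grip_force: 6.8
```

>>> carry_out(
  commands=[0.4,0,0,0,0,0.42,0,0,0,0,0.44,0,0,0,0,0.46,0,0,0,0,0.46,0,0,0,0,0.46,0,0,0,0],
)

```text
clock: 10.95
eef_pos: [0.4927, 0.1718, 0.0545]
tool_rot: [3.134, 0.222, 0.0]
wrist_force: [0.6, 0.8, -0.4]
width: 0.0286
grip_force: 12.0
```

>>> carry_out(
  commands=[0.46,0,0,0,0,0.46,0,0,0,0],
  grip_force=17,
)

```text
clock: 11.2
eef_pos: [0.4928, 0.1718, 0.0546]
tool_rot: [3.134, 0.222, 0.0]
wrist_force: [-0.7, 1.8, 0.9]
width: 0.0284
grip_force: 16.9
```

>>> carry_out(
  commands=[0.46,0,0,0,0,0.46,0,0,0,0,0.46,0,0,0.003,0,0.46,0,0,0.006,0,0.46,0,0,0.01,0,0.46,0,0,0.015,0,0.46,0,0,0.015,0,0.46,0,0,0.015,0],
  grip_force=22,
)

```text
clock: 12.2
eef_pos: [0.493, 0.1718, 0.1201]
tool_rot: [-3.134, -0.222, -0.002]
wrist_force: [-1.1, 0.5, -2.5]
width: 0.0283
grip_force: 22.0
```

>>> carry_out(
  commands=[0.46,0,0,0.015,0,0.46,0,0,0.015,0,0.46,0,0,0.015,0,0.46,0,0,0.01,0,0.46,0,0,0.005,0,0.46,0,0,0,0,0.46,0,0,0,0],
)

```text
clock: 13.08
eef_pos: [0.4923, 0.1717, 0.1778]
tool_rot: [3.133, 0.222, -0.002]
wrist_force: [-0.5, -0.5, -1.5]
width: 0.0283
grip_force: 22.0
```

```bash
python3 - <<'E'
from h import *
s=cap("scene");a=cv2.resize(s["image"][110:270,340:490][:,:,::-1],None,fx=3.7,fy=3.7,interpolation=cv2.INTER_CUBIC)
cv2.imwrite("pics/crop10.png",a)
E
```

```text
(no output)
```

I've used all 10 views, so I'll check numerically: where the brown egg blob now is in the scene picture, and whether it matches the heads.

```bash
cat > egg.py <<'E'
from h import *
from scipy.spatial.transform import Rotation as R
def look():
    st=arm.get_state(); M=R.from_rotvec(st["tool_rot"]).as_matrix()
    y=M[:2,1]; x=np.array([-y[1],y[0]]); p=np.array([*(st["eef_pos"][:2]+.105*x),st["eef_pos"][2]+.0015])
    print("heads",p.round(4))
    for n in("scene","top"):
        s=cap(n); Pi=np.linalg.inv(np.array(s["pose"]))
        q=cv2.projectPoints(p[None],cv2.Rodrigues(Pi[:3,:3])[0],Pi[:3,3],s["K"],np.array(s["dist"],float))[0].ravel()
        h=cv2.cvtColor(s["image"],cv2.COLOR_RGB2HSV); m=((h[:,:,1]>65)&(h[:,:,2]>70)&(h[:,:,0]<28)).astype(np.uint8)
        k,l,t,ce=cv2.connectedComponentsWithStats(m); print(n,"heads px",q.round(1))
        for i in range(1,k):
            if t[i,4]>40 and np.hypot(*(ce[i]-q))<90: print(t[i],ce[i].round(1),np.median(s["image"][l==i],0),"at",plane(s,ce[i],p[2]))
if __name__=="__main__": look()
E
python3 egg.py
```

```text
heads [0.5963 0.1865 0.1792]
scene heads px [426.8 183.9]
[410 163  49  41 535] [435.  186.7] [151. 103.  69.] at [0.616  0.1981 0.1792]
[432 206  17  15 176] [439.7 213.6] [165.  143.5 103.5] at [0.7161 0.1366 0.1792]
[389 224  18  17 207] [397.7 232.7] [163. 142. 103.] at [0.7351 0.0085 0.1792]
top heads px [220.3 112.3]
[219 103  12  21 169] [224.6 112.2] [136. 110.  84.] at [0.5967 0.1775 0.1792]
[255 114  21  22 302] [265.4 124.8] [178.  151.5 109. ] at [0.5711 0.0914 0.1792]
```

The egg has left its seat: its blob is now at the heads in both views, and the visible potatoes have not moved. I'm carrying it to over the bowl (0.602, −0.200).

>>> carry_out(
  commands=[0.46,0,-0.006,0,0,0.46,0,-0.012,0,0,0.46,0,-0.018,0,0,0.46,0.001,-0.022,0,0,0.46,0.001,-0.022,0,0,0.46,0.001,-0.022,0,0,0.46,0.001,-0.022,0,0,0.46,0.001,-0.022,0,0],
)

```text
clock: 14.22
eef_pos: [0.4975, 0.0237, 0.1787]
tool_rot: [3.133, 0.22, 0.0]
wrist_force: [0.1, 0.3, -1.7]
width: 0.0285
grip_force: 22.0
```

>>> carry_out(
  commands=[0.46,0.001,-0.022,0,0,0.46,0,-0.022,0,0,0.46,0,-0.022,0,0,0.46,0,-0.022,0,0,0.46,0,-0.022,0,0,0.46,0,-0.022,0,0,0.46,0,-0.022,0,0,0.46,0,-0.022,0,0],
)

```text
clock: 15.22
eef_pos: [0.498, -0.1521, 0.1786]
tool_rot: [3.133, 0.221, -0.0]
wrist_force: [0.0, 0.2, -1.9]
width: 0.0285
grip_force: 22.0
```

>>> carry_out(
  commands=[0.46,0,-0.022,0,0,0.46,0,-0.022,0,0,0.46,0,-0.014,0,0,0.46,0,-0.008,0,0,0.46,0,0,0,0,0.46,0,0,0,0,0.46,0,0,0,0,0.46,0,0,0,0],
)

```text
clock: 16.23
eef_pos: [0.4988, -0.2158, 0.1786]
tool_rot: [3.134, 0.224, 0.0]
wrist_force: [0.9, -0.3, -2.0]
width: 0.0282
grip_force: 22.0
```

```bash
python3 egg.py; python3 -c "
from h import *
c=cap('top')
for r in ((361,125),(441,125),(400,86),(400,165)): print(plane(c,r,.08))
s=arm.get_state();print(s['clock'],s['width'],s['grip_force'],s['wrist_force'],abs(s['dq']).max())"
```

```text
heads [ 0.6027 -0.2009  0.1801]
scene heads px [286.8 222.1]
[277 212  18  23 259] [286.7 221.8] [140. 116.  91.] at [ 0.6014 -0.2007  0.1801]
top heads px [407.1 112.1]
[398 103  11  18 117] [402.5 110.7] [125. 101.  77.] at [ 0.6058 -0.1914  0.1801]
[ 0.6012 -0.1118  0.08  ]
[ 0.6042 -0.2916  0.08  ]
[ 0.6941 -0.1995  0.08  ]
[ 0.5109 -0.1998  0.08  ]
16.375 0.027891624631352013 21.969784936286487 [-0.09961198  0.07992309 -2.99262377] 0.002527265614038234
```

The egg is held at about (0.602, −0.201, 0.180), over the middle of the bowl and still. I'm handing in the job.

```bash
python3 -c "
from cell import arm
print(arm.job_done())"
```

```text
the job is handed in; nothing more can be done
None
```

I handed in the job at about 16 s with the egg held still in the tongs over the middle of the steel bowl, about 0.18 m above the counter; the hand-in gave no verdict.

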